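Carry the hanging tea tray to its trivet without spilling

ROBOT

A 6-joint arm with a two-finger parallel gripper is mounted at the origin on the work surface. World frame = base frame: x ahead of the robot, y to its left, z up, the work surface at z = 0. Lengths are in mm, angles in rad, forces in N, time in s.
With the tool pointing down it reaches from about 275 to 750 mm from the base axis. Payload 10.2 kg.
Tool frame: the origin (TCP) lies at the very end of the fingers, on their centre line; the grasp point (between the pads) lies 19 mm behind it; x points along the fingers, y is the direction in which the jaws open and shut, and the axes are right-handed (so a half turn about x gives the same grasp; the last joint's range is limited). The gripper opens to 85 mm and grips with 20 to 120 N. Pads are 22 mm wide; open, the fingers measure 114 mm over their backs; the gripper's body (76 mm by 85 mm) begins 54 mm behind the grasp point. The pads swing forward as they close: fully open they stand 13 mm farther back than shut.
Start: joints at [-1.458, 0.313, 1.498, -0, 1.331, -0.223], TCP at [172.988, -495.688, 231.294] pointing down, gripper open.
Joint ranges: [-2.94, 2.94], [-0.97, 2.17], [0.19, 2.56], [-1.23, 4.37], [0.02, 3.11], [-2.88, 2.88]. Speed limits (rad/s): [2.39, 2.39, 3.01, 3.14, 3.14, 3.14].

INTERFACE

Orientations are given as a unit quaternion [w, x, y, z].
In Python, from rig import ctrl, viewer, finish_job gives the robot as it stands.
- The arm moves only by the tool carry_out, never from a script. Its argument "targets" is a list of rows, each an object of numbers: "x", "y", "z": the shift along the world's x, y, z in m; "ax", "ay", "az": the turn, a rotation vector about the world's x, y, z in rad; "hand": the opening, from -1 (shut) to 1 (fully open). A call has 1 to 5 rows; each row is the pose to reach, as a shift and turn from the pose commanded when the call began; what a row does not reach only later rows make up. A row lasts 1/8 s, in which the tool goes at most 62.5 mm and 10.7 degrees, less where a joint would pass 70% of its speed; a pose out of reach is approached as far as the arm can. A call with a gripper value outside its range is refused whole. The fingers move at their own pace and stop on an object; "grip_force" is the grip in N (left out, the last holds). Time passes only in rows, so rows that repeat a pose let the fingers close. It gives the time, the measured TCP pose, the force and the opening at its end, in the units of the state.
- ctrl.sense(): the state, without advancing time (a new reading comes with each control period).
- viewer.capture(name): name is "scene" or "top" or "wrist"; returns the picture (480x640x3 uint8, blue, green, red); there is no depth.
- viewer.camera_info(name): a dict with "fx", "fy", "cx", "cy" (pixels), "R" (3x3) and "t" (3): a world point X has camera coordinates R X + t. Camera axes: x right, y down, z forward; pixel columns grow to the right and rows downward; lengths in mm; the calibration is good to about 2 mm. A picture is of the moment at which its call begins: read the wrist's pose just before it. camera_info takes no time and is no camera call; for the wrist camera it gives the pose at the moment of the call.
- finish_job(): hands the job in, once; it reports no verdict.
The state is a dict: "time_s": time; "joints": joint angles; "dq": joint speeds; "tau": joint torques, N m; "eef_pos": TCP position; "ee_rot": TCP orientation; "force": force on the tool from outside, world axes, zero at the start; "wrist_torque": the same for the moment, N m; "grip_width": opening from 0.0 (shut) to 1.0 (fully open).
Only numpy, scipy, OpenCV 4.12 (cv2) and the standard library are available. Lean on these libraries where they do the work, as an engineer would, in place of code of your own. Each camera call takes 0.05 s, during which the arm holds its last target. There are 200 camera calls.

TASK

Lift the hanging tea tray by the beech knob at its top out of the rimmed steel coaster, carry it over to the round dark-wood trivet, and let it hang still, centred a few centimetres above the trivet, for a good three seconds. Then lower it gently inside the trivet's rim and let go. The tea glass and the sugar jar must stay standing on the tray, do not let the tray swing wildly or land hard, and leave everything else on the island where it is.

Things in the scene. Friction and masses are not known exactly. Their poses are not given: they have to be found in the camera images.
- tray: Hanging steel tea tray, 0.32 kg nominal: round pan 244 mm across, 18 mm rim, on a round foot 110 mm across and 16 mm high; three thin bowed arms rise from the rim to a hub under the knob. Origin: centre of the foot's underside; z up. Pan floor 20 mm above it. Laden off-centre, it hangs askew: at rest its origin is 15 to 40 mm aside of the vertical through the pivot, depending on the hidden masses.
- pivot (a point): Centre of the two-axis swivel joining knob and tray, on the knob's axis 32 mm below knob_grip, 255 mm above the tray's origin. With the knob held, the tray swings freely here in all directions: period about 0.95 s, taking over 30 s to die out by itself; it starts swinging as soon as its foot clears the coaster's rim. Axes as the knob's.
- knob_grip (a point): Middle of the beech knob's grip: round, upright, 30 mm across, 28 mm tall, a 36 mm flange above (top 29 mm above this point), underside 20 mm below, the tray's hub 41 mm below. About 291 mm above the table at the start. A weak rubber spring (0.05 N m/rad) keeps the loose 40 g knob upright.
- coaster: Fixed round steel coaster, 132 mm across, 14 mm high, in which the tray stands at the start. Inside its rim: 116 mm across, floor 4 mm above the table. Origin: centre of its underside, on the table.
- trivet: Fixed round dark-wood trivet, 176 mm across, 14 mm high; inside its rim it is 150 mm across and its floor is 4 mm above the table. The tray's foot goes in here, so that a seated tray's origin is 4 mm above this origin. Origin: centre of its underside, on the table.
- tea_glass: Steel tea glass fixed on its steel saucer, loose on the tray: saucer 90 mm across, 90 mm tall in all, 0.28 kg nominal (hidden, 0.75 to 1.35 times). Origin: centre of its underside; z up.
- sugar_jar: Small glass sugar jar with a steel lid, loose on the tray, 48 mm across, 70 mm tall, 0.13 kg nominal (hidden, 0.75 to 1.35 times). Origin: centre of its underside; z up.
- mill: Black plastic mill with a toggle switch, 104 mm across, 205 mm tall, a bystander at the far side. Origin: centre of its underside.
- dish: Small blue ceramic dish, 90 mm across, 26 mm tall, a bystander at the far side. Origin: centre of its underside.
- spatula: Beech spatula, 282 mm long, its handle resting on the dish's rim, a bystander. Origin: half way along its underside.
- carousel (a joint): Turning angle of the chrome spice carousel with six glass jars (216 mm across, 236 mm tall), a bystander at the right; rad, turns freely.
There are look-alikes about, which are no part of the job. What is shaped like the tea_glass but yellow is not meant.

How it is judged:
By the outcome, as a careful person would: the job done as asked, in the order asked, and still so for the second after the job is handed in, with the robot touching nothing.
It also fails if it takes over 58 s, if anything falls off the work surface, if the arm or the gripper's body presses on something with over 40 N, if the wrist force passes 120 N, or if a joint passes its speed limit or range.

## Working session

There is one attempt and no reset: what is moved stays moved. The work goes in short steps, Python scripts to look and compute and a tool call to move; the robot and the scene stay as the last step left them, time stands still between calls to the robot, and variables do not carry over. Pictures are saved under pics/ and viewed, about 8 in all and at most 12, crops included, and the job is handed in when it is done.

Besides the shell and the picture viewer there is one more tool, called after ">>>" by a JSON object that holds its "method" and its "body", one argument or row to a line. carry_out: Moves the arm, as the interface text tells. Its arguments: {"type":"object","properties":{"targets":{"type":"array"},"grip_force":{"type":"number"}},"required":["targets"]}

```bash
mkdir -p pics; cat > h.py <<'E'
import numpy as np, cv2
from rig import ctrl, viewer, finish_job
def cam(n):
    c=viewer.camera_info(n); return {k:np.array(v,float) for k,v in c.items()}
def ray(c,u,v):
    d=np.array([(u-c['cx'])/c['fx'],(v-c['cy'])/c['fy'],1.]); return -c['R'].T@c['t'], c['R'].T@d
def onz(c,u,v,z):
    o,d=ray(c,u,v); return o+d*(z-o[2])/d[2]
def proj(c,X):
    p=c['R']@np.asarray(X,float)+c['t']; return np.array([c['fx']*p[0]/p[2]+c['cx'],c['fy']*p[1]/p[2]+c['cy']])
E
python3 - <<'E'
from h import *
for n in("scene","top"):
    cv2.imwrite(f"pics/{n}0.png",viewer.capture(n)); c=cam(n); print(n,c['fx'],-c['R'].T@c['t'],c['R'].round(2).tolist())
s=ctrl.sense();print(s)
E
```

```text
scene 511.4201769985858 [1744.25977245  214.86816667 1112.03826907] [[-0.24, 0.97, -0.01], [0.58, 0.14, -0.8], [-0.77, -0.2, -0.6]]
top 588.3869134443507 [ 431.95760737  -92.21861113 1774.41764466] [[0.02, -1.0, -0.02], [-1.0, -0.02, -0.08], [0.08, 0.02, -1.0]]
{'time_s': 0.1, 'joints': array([-1.45841323e+00,  3.13384922e-01,  1.49835320e+00,  1.96678076e-05,
        1.33100120e+00, -2.23378866e-01]), 'dq': array([-0.00024912, -0.00179845,  0.00018525,  0.001407  , -0.00126341,
        0.0003938 ]), 'tau': array([ 3.14125726e-03, -4.12898505e+01, -2.60141873e+01, -1.34034763e-04,
        3.05221372e-03,  7.62376573e-06]), 'eef_pos': array([ 172.95924281, -495.45183185,  230.79995184]), 'ee_rot': array([ 0.11774689,  0.697195  ,  0.1185557 , -0.69713654]), 'force': array([ 0.10570778,  0.27984928, -0.24903483]), 'wrist_torque': array([ 0.03826468, -0.01467795,  0.02716083]), 'grip_width': 1.0006493248517099}
```

View pics/scene0.png

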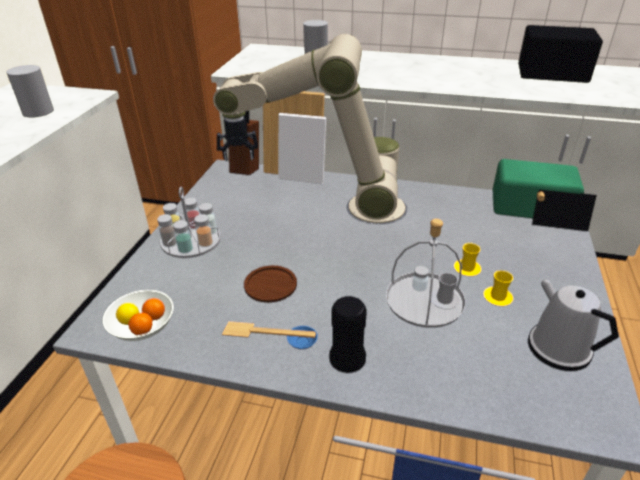

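View pics/top0.png

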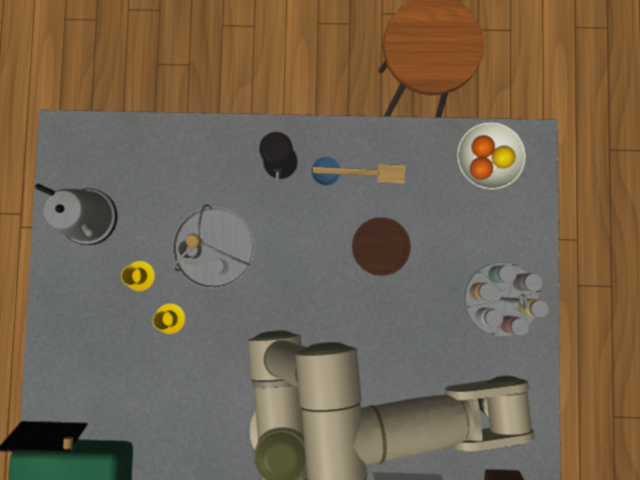

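The scene view shows the tray at about (427,297) with its knob at (436,228), and the trivet at (270,283). In the top view the tray is at (213,247), the knob at (192,241) and the trivet at (381,246). The yellow cups are look-alikes. The mill, dish and spatula stand at the far side, and the carousel is at the right.

```bash
python3 - <<'E'
from h import *
ims={n:cv2.imread(f"pics/{n}0.png") for n in("scene","top")}
C={n:cam(n) for n in ims}
def blob(n,box,f):
    x0,y0,x1,y1=box; hsv=cv2.cvtColor(ims[n],cv2.COLOR_BGR2HSV)[y0:y1,x0:x1].astype(int)
    m=f(hsv).astype(np.uint8); k,l,st,ce=cv2.connectedComponentsWithStats(m); i=1+st[1:,4].argmax()
    ys,xs=np.where(l==i); return ce[i]+[x0,y0],st[i],np.c_[xs+x0,ys+y0]
wood=lambda h:(h[...,1]>70)&(h[...,0]<25)&(h[...,2]>70)
r={}
for n,b in(("top",(170,225,215,260)),("scene",(420,210,452,248))):
    ce,st,p=blob(n,b,wood); r[n]=ce; print(n,"knob",ce,st)
A=[];B=[]
for n in r:
    o,d=ray(C[n],*r[n]); d/=np.linalg.norm(d); P=np.eye(3)-np.outer(d,d); A.append(P);B.append(P@o)
X=np.linalg.lstsq(np.vstack(A),np.hstack(B),rcond=None)[0]; print("knob tri",X,[np.linalg.norm(a@X-b) for a,b in zip(A,B)],"top@300",onz(C["top"],*r["top"],300))
print("scene@295",onz(C["scene"],*r["scene"],295))
red=lambda h:(h[...,1]>90)&((h[...,0]<12)|(h[...,0]>170))
for n,b in(("top",(340,205,425,290)),("scene",(235,255,305,305))):
    ce,st,p=blob(n,b,red); e=cv2.fitEllipse(cv2.convexHull(p.astype(np.float32))); print(n,"trivet",ce,st,e,onz(C[n],*e[0],12))
c=C["top"]
E
```

```text
top knob [192.57228916 240.37349398] [ 15   9  16  14 166]
scene knob [435.73410405 226.89017341] [ 11   9  12  18 173]
knob tri [532.43717322 235.13465152 300.28743809] [np.float64(0.17007944142312487), np.float64(0.170079441422752)] top@300 [532.47517687 235.02554432 300.        ]
scene@295 [524.46994761 235.4337135  295.        ]
top trivet [380.92427791 246.0156128 ] [  13   13   57   57 2562] ((380.9184265136719, 246.01852416992188), (56.70021057128906, 57.100860595703125), 140.28143310546875) [ 548.58599953 -267.78118871   12.        ]
scene trivet [270.03148528 283.24366872] [   9   11   53   36 1461] ((269.95416259765625, 283.2044982910156), (35.50144958496094, 52.506534576416016), 84.67655944824219) [ 553.45784513 -263.60126671   12.        ]
```

```bash
python3 - <<'E'
from h import *
from scipy.spatial.transform import Rotation as R
a=cv2.imread("pics/top0.png")[200:292,168:260]; b=cv2.imread("pics/scene0.png")[240:332,380:472]
cv2.imwrite("pics/crop1.png",np.hstack([cv2.resize(i,(400,400),interpolation=2) for i in(a,b)]))
q=ctrl.sense()['ee_rot'];print(R.from_quat(q,scalar_first=True).as_matrix().round(3))
E
```

```text
[[-0.     0.329 -0.944]
 [ 0.001 -0.944 -0.329]
 [-1.    -0.001 -0.   ]]
```

View pics/crop1.png

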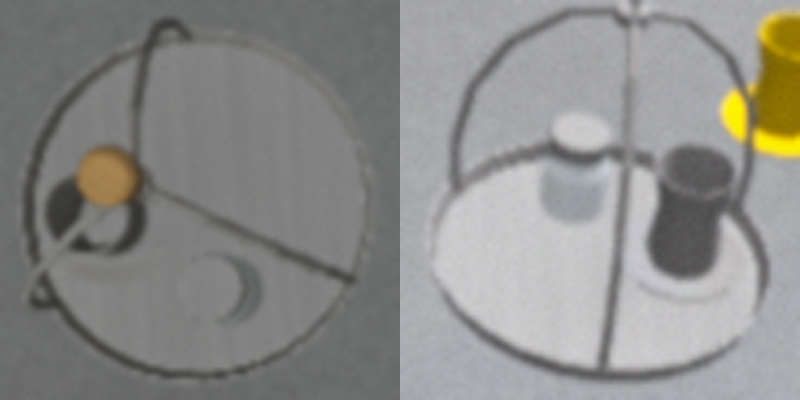

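>>> {"method": "carry_out", "body": {
  "targets": [
    {"z": 0.06,"hand": 1},
    {"z": 0.12,"hand": 1},
    {"z": 0.14,"y": 0.06,"x": 0.0,"hand": 1},
    {"z": 0.15,"y": 0.115,"x": 0.02,"hand": 1},
    {"z": 0.15,"y": 0.17,"x": 0.045,"hand": 1}
  ]
}}

```text
invalid input at $.targets[0]: expected keys x, y, z, ax, ay, az, hand
```

The crop shows these positions. In the top view the glass rim is centred near (95,215), the jar lid near (215,288), and the pan centre near (197,207). In the scene view the glass rim is near (697,168) and the jar lid near (582,133).

```bash
python3 - <<'E'
from h import *
t=cam("top");s=cam("scene");k=92/400
P={}
for n,(a,b,z) in {"glass":((95,215),(297,168),114),"jar":((215,288),(182,133),94),"pan":((197,207),(200,263),42)}.items():
    A=onz(t,168+a[0]*k,200+a[1]*k,z);B=onz(s,380+b[0]*k,240+b[1]*k,z);print(n,A.round(),B.round());P[n]=(A+B)/2
for o in(np.array([530,235.]),P["pan"][:2]):
    e=(.28*(P["glass"][:2]-o)+.13*(P["jar"][:2]-o))/.73; print(e,np.linalg.norm(e),"d",1.25*e)
E
```

```text
glass [519. 283. 114.] [521. 295. 114.]
jar [474. 206.  94.] [476. 214.  94.]
pan [530. 230.  42.] [553. 239.  42.]
[-13.51669457  16.24774733] 21.13504969165544 d [-16.89586822  20.30968416]
[-19.96472306  16.51020615] 25.907085404019043 d [-24.95590383  20.63775769]
```

>>> {"method": "carry_out", "body": {
  "targets": [
    {"x": 0,"y": 0,"z": 0.06,"ax": 0,"ay": 0,"az": 0,"hand": 1},
    {"x": 0,"y": 0,"z": 0.12,"ax": 0,"ay": 0,"az": 0,"hand": 1},
    {"x": 0,"y": 0.06,"z": 0.14,"ax": 0,"ay": 0,"az": 0,"hand": 1},
    {"x": 0.02,"y": 0.115,"z": 0.15,"ax": 0,"ay": 0,"az": 0,"hand": 1},
    {"x": 0.045,"y": 0.17,"z": 0.15,"ax": 0,"ay": 0,"az": 0,"hand": 1}
  ]
}}

```text
time_s: 0.72
eef_pos: [218.2, -324.1, 381.7]
ee_rot: [0.118, 0.697, 0.117, -0.697]
force: [1.8, -0.4, 0.8]
grip_width: 0.995
```

>>> {"method": "carry_out", "body": {
  "targets": [
    {"x": 0.028,"y": 0.05,"z": 0,"ax": 0,"ay": 0,"az": 0,"hand": 1},
    {"x": 0.056,"y": 0.1,"z": 0,"ax": 0,"ay": 0,"az": 0,"hand": 1},
    {"x": 0.084,"y": 0.15,"z": 0,"ax": 0,"ay": 0,"az": 0,"hand": 1},
    {"x": 0.112,"y": 0.2,"z": 0,"ax": 0,"ay": 0,"az": 0,"hand": 1},
    {"x": 0.14,"y": 0.25,"z": 0,"ax": 0,"ay": 0,"az": 0,"hand": 1}
  ]
}}

```text
time_s: 1.35
eef_pos: [358.4, -73.8, 381.2]
ee_rot: [0.118, 0.697, 0.118, -0.697]
force: [1.1, -1.5, 1.6]
grip_width: 1.001
```

>>> {"method": "carry_out", "body": {
  "targets": [
    {"x": 0.028,"y": 0.05,"z": 0,"ax": 0,"ay": 0,"az": 0,"hand": 1},
    {"x": 0.056,"y": 0.1,"z": 0,"ax": 0,"ay": 0,"az": 0,"hand": 1},
    {"x": 0.084,"y": 0.15,"z": 0,"ax": 0,"ay": 0,"az": 0,"hand": 1},
    {"x": 0.112,"y": 0.2,"z": 0,"ax": 0,"ay": 0,"az": 0,"hand": 1},
    {"x": 0.12,"y": 0.22,"z": 0,"ax": 0,"ay": 0,"az": 0,"hand": 1}
  ]
}}

```text
time_s: 1.98
eef_pos: [478.6, 146.7, 380.2]
ee_rot: [-0.119, -0.696, -0.119, 0.698]
force: [-0.6, -1.1, 0.1]
grip_width: 1.002
```

```bash
python3 - <<'E'
from h import *
s=ctrl.sense();print(s['eef_pos'],s['joints'],s['dq'].round(3))
c=cam("wrist");i=viewer.capture("wrist");cv2.imwrite("pics/w1.png",i)
hsv=cv2.cvtColor(i,cv2.COLOR_BGR2HSV).astype(int);m=((hsv[...,0]<25)&(hsv[...,1]>70)&(hsv[...,2]>70)).astype(np.uint8)
k,l,st,ce=cv2.connectedComponentsWithStats(m)
for j in range(1,k):
    if st[j,4]>150: print(ce[j],st[j],onz(c,*ce[j],320))
print("pred",proj(c,[532,235,320]),-c['R'].T@c['t'])
E
```

```text
[478.58721522 146.74457653 380.22328543] [6.29183408e-02 2.01770310e-01 1.26064336e+00 2.44974062e-04
 1.68104553e+00 1.29529088e+00] [ 0.293  0.221 -0.278 -0.008  0.053  0.302]
[616.70709147  11.63103803] [577   0  63  34 973] [642.50256792  55.1174918  320.        ]
[189.46222544 111.58266956] [ 153   76   77   72 4143] [534.32792517 231.12609303 320.        ]
[ 48.12077764 126.84422843] [   0   88  108   73 4115] [503.65421584 296.56577115 320.        ]
[599.71142756 230.03471814] [ 550  167   90  122 8497] [548.59747978   5.43580946 320.        ]
[110.1207076  246.64099896] [  76  205   72   75 2883] [450.59132029 255.65469936 320.        ]
pred [180.76176351 113.51824974] [552.39792376 171.7785429  523.15732503]
```

View pics/w1.png

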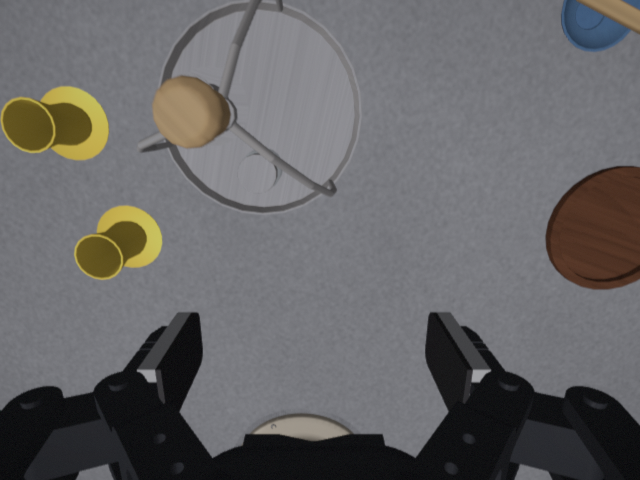

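The wrist view shows the knob at (190,112), the pan centred near (260,107) and the trivet at the right edge. I'll move over the knob and measure it again from there.

>>> {"method": "carry_out", "body": {
  "targets": [
    {"x": 0.025,"y": 0.04,"z": 0,"ax": 0,"ay": 0,"az": 0,"hand": 1},
    {"x": 0.045,"y": 0.075,"z": 0,"ax": 0,"ay": 0,"az": 0,"hand": 1},
    {"x": 0.055,"y": 0.089,"z": 0,"ax": 0,"ay": 0,"az": 0,"hand": 1},
    {"x": 0.055,"y": 0.089,"z": 0,"ax": 0,"ay": 0,"az": 0,"hand": 1},
    {"x": 0.055,"y": 0.089,"z": 0,"ax": 0,"ay": 0,"az": 0,"hand": 1}
  ]
}}

```text
time_s: 2.65
eef_pos: [532.7, 232.5, 381.4]
ee_rot: [-0.118, -0.697, -0.118, 0.697]
force: [-0.1, -0.7, -0.1]
grip_width: 1.003
```

```bash
python3 - <<'E'
from h import *
s=ctrl.sense();print(s['eef_pos'],s['force'],s['dq'].round(3))
c=cam("wrist");i=viewer.capture("wrist");cv2.imwrite("pics/w2.png",i)
hsv=cv2.cvtColor(i,cv2.COLOR_BGR2HSV).astype(int);m=((hsv[...,0]<22)&(hsv[...,1]>60)&(hsv[...,2]>70)).astype(np.uint8)
k,l,st,ce=cv2.connectedComponentsWithStats(m)
for j in range(1,k):
    if st[j,4]>300: print(ce[j],st[j],onz(c,*ce[j],320))
print("pred",proj(c,[533,233,320]),proj(c,[533,233,262]))
E
```

```text
[532.70588977 232.51295639 381.42621344] [-0.08503529 -0.73207001 -0.08901926] [-0.006 -0.01  -0.001  0.    -0.     0.004]
[628.99063232  75.63466042] [615  64  25  26 427] [675.20417715 118.58496959 320.        ]
[310.79543261 254.03473786] [ 281  219   61   68 3109] [537.14979729 235.02464537 320.        ]
[615.53360581 286.99818347] [ 584  230   56  107 4404] [575.63925452  62.84239188 320.        ]
pred [311.7928151  261.70596144] [312.17410015 232.61870855]
```

View pics/w2.png

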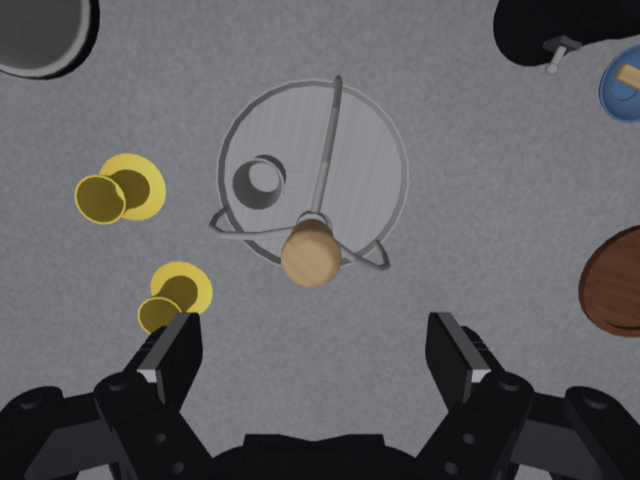

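The wrist view shows the flange at (311,257), about 3 mm forward of the tool. The glass rim is at (258,182), the pan centre at (313,175), and the fingers straddle the knob column. Next I descend and grip.

>>> {"method": "carry_out", "body": {
  "targets": [
    {"x": 0.0025,"y": 0.001,"z": -0.03,"ax": 0,"ay": 0,"az": 0,"hand": 1},
    {"x": 0.0025,"y": 0.001,"z": -0.07,"ax": 0,"ay": 0,"az": 0,"hand": 1},
    {"x": 0.0025,"y": 0.001,"z": -0.1,"ax": 0,"ay": 0,"az": 0,"hand": 1},
    {"x": 0.0025,"y": 0.001,"z": -0.109,"ax": 0,"ay": 0,"az": 0,"hand": 1},
    {"x": 0.0025,"y": 0.001,"z": -0.109,"ax": 0,"ay": 0,"az": 0,"hand": 1}
  ]
}}

```text
time_s: 3.32
eef_pos: [535.6, 234.0, 273.1]
ee_rot: [0.118, 0.697, 0.118, -0.697]
force: [-0.3, -0.1, -0.2]
grip_width: 0.998
```

>>> {"method": "carry_out", "body": {
  "grip_force": 50,
  "targets": [
    {"x": 0,"y": 0,"z": 0,"ax": 0,"ay": 0,"az": 0,"hand": 0.2},
    {"x": 0,"y": 0,"z": 0,"ax": 0,"ay": 0,"az": 0,"hand": -0.1},
    {"x": 0,"y": 0,"z": 0,"ax": 0,"ay": 0,"az": 0,"hand": -0.3},
    {"x": 0,"y": 0,"z": 0,"ax": 0,"ay": 0,"az": 0,"hand": -1},
    {"x": 0,"y": 0,"z": 0,"ax": 0,"ay": 0,"az": 0,"hand": -1}
  ]
}}

```text
time_s: 3.95
eef_pos: [535.7, 234.5, 273.1]
ee_rot: [0.118, 0.698, 0.118, -0.697]
force: [-0.1, 1.5, 5.5]
grip_width: 0.374
```

```bash
python3 - <<'E'
from h import *
s=ctrl.sense();print(s['eef_pos'],s['force'],s['wrist_torque'],s['dq'].round(3),s['grip_width'])
a=viewer.capture("top");b=viewer.capture("scene");cv2.imwrite("pics/t2.png",a);cv2.imwrite("pics/s2.png",b)
cv2.imwrite("pics/c3.png",np.hstack([viewer.capture("wrist")[::2,::2],cv2.resize(b[200:340,370:500],(400,430))[:240]]) if 0 else cv2.resize(b[180:330,350:500],(600,600),interpolation=2))
E
```

```text
[535.68394972 234.5032623  273.12899811] [-0.1284685   1.48870737  5.49595372] [0.17941577 0.13747909 0.03110056] [ 0.001  0.    -0.     0.     0.     0.002] 0.37376774337894036
```

View pics/c3.png

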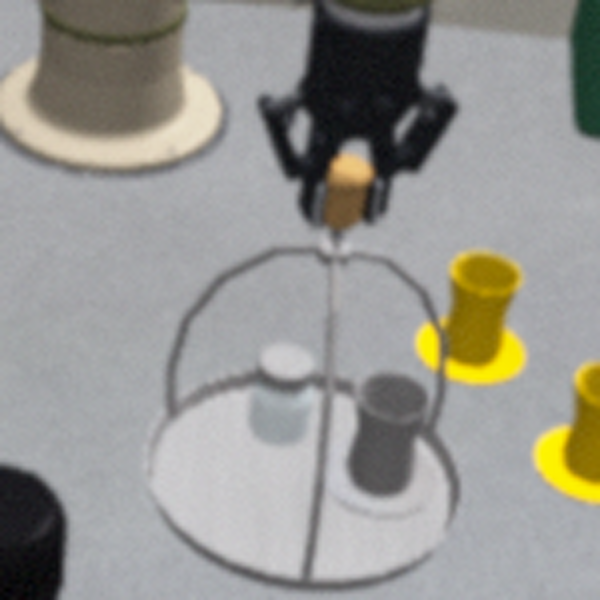

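The knob is held at about 32 mm opening. The load sits toward (-x, +y), so I'll move the knob about (-21, +20) mm while easing it up, so the tray tips quasi-statically.

>>> {"method": "carry_out", "body": {
  "targets": [
    {"x": -0.001,"y": 0.001,"z": 0.001,"ax": 0,"ay": 0,"az": 0,"hand": -1},
    {"x": -0.0025,"y": 0.0022,"z": 0.002,"ax": 0,"ay": 0,"az": 0,"hand": -1},
    {"x": -0.004,"y": 0.0036,"z": 0.0028,"ax": 0,"ay": 0,"az": 0,"hand": -1},
    {"x": -0.0055,"y": 0.005,"z": 0.0034,"ax": 0,"ay": 0,"az": 0,"hand": -1},
    {"x": -0.007,"y": 0.0065,"z": 0.004,"ax": 0,"ay": 0,"az": 0,"hand": -1}
  ]
}}

```text
time_s: 4.68
eef_pos: [528.0, 241.0, 275.4]
ee_rot: [-0.118, -0.696, -0.118, 0.698]
force: [0.1, 0.9, -7.4]
grip_width: 0.379
```

>>> {"method": "carry_out", "body": {
  "targets": [
    {"x": -0.0015,"y": 0.0014,"z": 0.0005,"ax": 0,"ay": 0,"az": 0,"hand": -1},
    {"x": -0.003,"y": 0.0028,"z": 0.001,"ax": 0,"ay": 0,"az": 0,"hand": -1},
    {"x": -0.0045,"y": 0.0042,"z": 0.0015,"ax": 0,"ay": 0,"az": 0,"hand": -1},
    {"x": -0.006,"y": 0.0056,"z": 0.002,"ax": 0,"ay": 0,"az": 0,"hand": -1},
    {"x": -0.007,"y": 0.0067,"z": 0.0025,"ax": 0,"ay": 0,"az": 0,"hand": -1}
  ]
}}

```text
time_s: 5.3
eef_pos: [521.4, 247.6, 278.8]
ee_rot: [-0.118, -0.697, -0.118, 0.697]
force: [0.1, -0.7, -8.9]
grip_width: 0.382
```

```bash
python3 - <<'E'
from h import *
F=[]
for k in range(3):
    a=viewer.capture("scene");s=ctrl.sense();F.append(s['force'])
print(s['eef_pos'],np.array(F).round(2).tolist(),s['time_s'])
cv2.imwrite("pics/c4.png",cv2.resize(a[180:330,350:500],(600,600),interpolation=2))
E
```

```text
[521.49328605 247.54975248 278.88692142] [[0.44, -0.17, -8.93], [0.36, -0.15, -8.39], [0.59, -0.24, -8.75]] 5.45
```

View pics/c4.png

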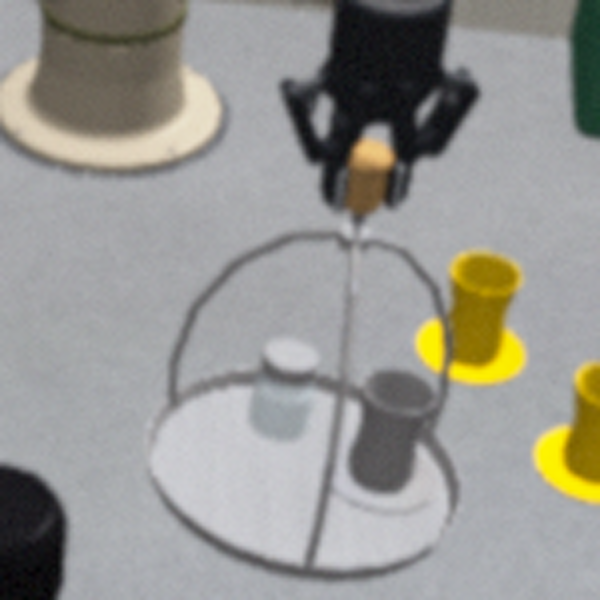

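The picture shows the tray tipped on its glass-side edge. Fz is about -8.8 N, which is nearly the whole weight, and the sideways force is close to zero. I'll lift straight from here.

>>> {"method": "carry_out", "body": {
  "targets": [
    {"x": 0,"y": 0,"z": 0.002,"ax": 0,"ay": 0,"az": 0,"hand": -1},
    {"x": 0,"y": 0,"z": 0.005,"ax": 0,"ay": 0,"az": 0,"hand": -1},
    {"x": 0,"y": 0,"z": 0.01,"ax": 0,"ay": 0,"az": 0,"hand": -1},
    {"x": 0,"y": 0,"z": 0.016,"ax": 0,"ay": 0,"az": 0,"hand": -1},
    {"x": 0,"y": 0,"z": 0.022,"ax": 0,"ay": 0,"az": 0,"hand": -1}
  ]
}}

```text
time_s: 6.08
eef_pos: [521.5, 247.5, 301.4]
ee_rot: [0.118, 0.697, 0.118, -0.697]
force: [-0.1, -0.6, -9.3]
grip_width: 0.378
```

>>> {"method": "carry_out", "body": {
  "targets": [
    {"x": 0,"y": 0,"z": 0.008,"ax": 0,"ay": 0,"az": 0,"hand": -1},
    {"x": 0,"y": 0,"z": 0.016,"ax": 0,"ay": 0,"az": 0,"hand": -1},
    {"x": 0,"y": 0,"z": 0.024,"ax": 0,"ay": 0,"az": 0,"hand": -1},
    {"x": 0,"y": 0,"z": 0.029,"ax": 0,"ay": 0,"az": 0,"hand": -1},
    {"x": 0,"y": 0,"z": 0.03,"ax": 0,"ay": 0,"az": 0,"hand": -1}
  ]
}}

```text
time_s: 6.7
eef_pos: [521.5, 247.5, 331.1]
ee_rot: [0.118, 0.697, 0.118, -0.697]
force: [-0.5, 0.6, -9.3]
grip_width: 0.379
```

```bash
cat > sw.py <<'E'
# watch the swing: sample both fixed cameras in turn, keep pictures and forces
import sys; from h import *
tag,N=sys.argv[1],int(sys.argv[2]); T=[];F=[];I=[]
for k in range(N):
    s=ctrl.sense();T.append(s['time_s']);F.append(s['force']);I.append(viewer.capture("scene"))
T=np.array(T);F=np.array(F);np.savez(f"sw_{tag}.npz",T=T,F=F,I=np.array(I))
w=2*np.pi/.95;A=np.c_[np.ones(N),np.cos(w*(T-T[0])),np.sin(w*(T-T[0]))];c=np.linalg.lstsq(A,F,rcond=None)[0]
print(s['eef_pos'],T[0],T[-1]);print("F mean/cos/sin\n",c.round(2),"\nresid",(F-A@c).std(0).round(2))
# image motion of the tray region by phase correlation
x0,y0,x1,y1=map(int,sys.argv[3:7]);g=[cv2.cvtColor(i[y0:y1,x0:x1],cv2.COLOR_BGR2GRAY).astype(np.float32) for i in I]
d=np.array([cv2.calcOpticalFlowFarneback(g[0].astype(np.uint8),q.astype(np.uint8),None,.5,3,21,5,7,1.5,0)[g[0].shape[0]//4:-g[0].shape[0]//4,g[0].shape[1]//4:-g[0].shape[1]//4].mean((0,1)) for q in g])
print("flow",d.round(2).tolist())
cv2.imwrite(f"pics/{tag}.png",cv2.resize(I[-1][y0-90:y1+20,x0-40:x1+40],None,fx=3,fy=3,interpolation=2))
E
python3 sw.py l1 20 390 230 465 310
```

```text
[521.49484079 247.50738068 330.79827609] 6.7 7.65
F mean/cos/sin
 [[-0.12  0.03 -8.71]
 [ 0.01  0.19 -0.  ]
 [ 0.07 -0.11  0.03]] 
resid [0.45 0.27 0.61]
flow [[0.0, -0.0], [-0.46000000834465027, 0.14000000059604645], [-0.8999999761581421, 0.30000001192092896], [-1.2200000286102295, 0.30000001192092896], [-1.399999976158142, 0.30000001192092896], [-1.399999976158142, 0.2199999988079071], [-1.2999999523162842, 0.18000000715255737], [-1.0099999904632568, 0.09000000357627869], [-0.6000000238418579, -0.05000000074505806], [-0.14000000059604645, -0.11999999731779099], [0.3400000035762787, -0.25], [0.7900000214576721, -0.28999999165534973], [1.159999966621399, -0.36000001430511475], [1.440000057220459, -0.3700000047683716], [1.559999942779541, -0.3700000047683716], [1.5099999904632568, -0.2800000011920929], [1.2699999809265137, -0.2199999988079071], [1.0, -0.10999999940395355], [0.5799999833106995, 0.03999999910593033], [0.07999999821186066, 0.12999999523162842]]
```

View pics/l1.png

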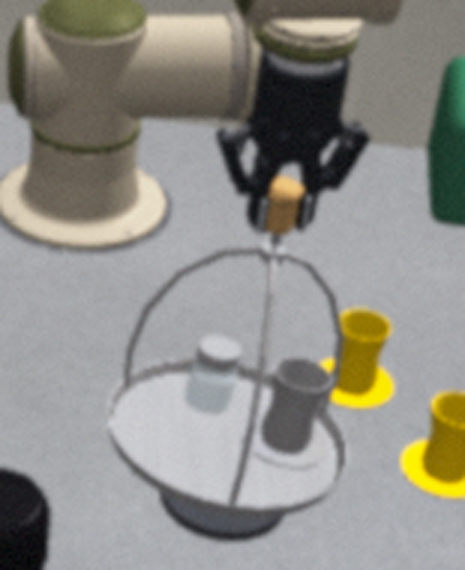

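The tray now hangs clear with both vessels standing, and it swings only about 5 mm along y. I'll time the departure for its next -y zero crossing, then ramp smoothly over one period each way to just above the trivet.

>>> {"method": "carry_out", "body": {
  "targets": [
    {"x": 0,"y": 0,"z": 0,"ax": 0,"ay": 0,"az": 0,"hand": -1},
    {"x": 0,"y": 0,"z": 0,"ax": 0,"ay": 0,"az": 0,"hand": -1},
    {"x": 0,"y": 0,"z": 0,"ax": 0,"ay": 0,"az": 0,"hand": -1},
    {"x": 0,"y": 0,"z": 0,"ax": 0,"ay": 0,"az": 0,"hand": -1},
    {"x": 0,"y": 0,"z": 0,"ax": 0,"ay": 0,"az": 0,"hand": -1}
  ]
}}

```text
time_s: 8.32
eef_pos: [521.5, 247.6, 330.8]
ee_rot: [-0.118, -0.697, -0.118, 0.697]
force: [0.7, 0.3, -10.5]
grip_width: 0.38
```

>>> {"method": "carry_out", "body": {
  "targets": [
    {"x": 0,"y": 0,"z": 0,"ax": 0,"ay": 0,"az": 0,"hand": -1},
    {"x": 0,"y": 0,"z": 0,"ax": 0,"ay": 0,"az": 0,"hand": -1},
    {"x": 0,"y": -0.0045,"z": 0,"ax": 0,"ay": 0,"az": 0,"hand": -1},
    {"x": 0,"y": -0.0105,"z": 0,"ax": 0,"ay": 0,"az": 0,"hand": -1},
    {"x": 0,"y": -0.018,"z": 0,"ax": 0,"ay": 0,"az": 0,"hand": -1}
  ]
}}

```text
time_s: 8.95
eef_pos: [521.5, 229.0, 330.8]
ee_rot: [0.118, 0.697, 0.118, -0.697]
force: [-0.1, 0.2, -9.9]
grip_width: 0.38
```

>>> {"method": "carry_out", "body": {
  "targets": [
    {"x": 0,"y": -0.0089,"z": 0,"ax": 0,"ay": 0,"az": 0,"hand": -1},
    {"x": 0,"y": -0.0193,"z": 0,"ax": 0,"ay": 0,"az": 0,"hand": -1},
    {"x": 0,"y": -0.0311,"z": 0,"ax": 0,"ay": 0,"az": 0,"hand": -1},
    {"x": 0,"y": -0.0444,"z": 0,"ax": 0,"ay": 0,"az": 0,"hand": -1},
    {"x": 0,"y": -0.0592,"z": 0,"ax": 0,"ay": 0,"az": 0,"hand": -1}
  ]
}}

```text
time_s: 9.57
eef_pos: [521.5, 169.3, 330.8]
ee_rot: [0.118, 0.697, 0.118, -0.697]
force: [0.3, -0.0, -8.2]
grip_width: 0.379
```

>>> {"method": "carry_out", "body": {
  "targets": [
    {"x": 0.0005,"y": -0.0156,"z": 0,"ax": 0,"ay": 0,"az": 0,"hand": -1},
    {"x": 0.001,"y": -0.0312,"z": 0,"ax": 0,"ay": 0,"az": 0,"hand": -1},
    {"x": 0.0015,"y": -0.0467,"z": 0,"ax": 0,"ay": 0,"az": 0,"hand": -1},
    {"x": 0.002,"y": -0.0623,"z": 0,"ax": 0,"ay": 0,"az": 0,"hand": -1},
    {"x": 0.0025,"y": -0.0779,"z": 0,"ax": 0,"ay": 0,"az": 0,"hand": -1}
  ]
}}

```text
time_s: 10.2
eef_pos: [524.0, 91.3, 330.8]
ee_rot: [-0.118, -0.697, -0.118, 0.697]
force: [0.3, 0.2, -9.1]
grip_width: 0.382
```

>>> {"method": "carry_out", "body": {
  "targets": [
    {"x": 0.0005,"y": -0.0156,"z": 0,"ax": 0,"ay": 0,"az": 0,"hand": -1},
    {"x": 0.001,"y": -0.0312,"z": 0,"ax": 0,"ay": 0,"az": 0,"hand": -1},
    {"x": 0.0015,"y": -0.0467,"z": 0,"ax": 0,"ay": 0,"az": 0,"hand": -1},
    {"x": 0.002,"y": -0.0623,"z": 0,"ax": 0,"ay": 0,"az": 0,"hand": -1},
    {"x": 0.0025,"y": -0.0779,"z": 0,"ax": 0,"ay": 0,"az": 0,"hand": -1}
  ]
}}

```text
time_s: 10.82
eef_pos: [526.5, 13.4, 330.8]
ee_rot: [0.118, 0.697, 0.118, -0.697]
force: [0.4, 0.1, -9.5]
grip_width: 0.379
```

>>> {"method": "carry_out", "body": {
  "targets": [
    {"x": 0.0005,"y": -0.0156,"z": 0,"ax": 0,"ay": 0,"az": 0,"hand": -1},
    {"x": 0.001,"y": -0.0312,"z": 0,"ax": 0,"ay": 0,"az": 0,"hand": -1},
    {"x": 0.0015,"y": -0.0467,"z": 0,"ax": 0,"ay": 0,"az": 0,"hand": -1},
    {"x": 0.002,"y": -0.0623,"z": 0,"ax": 0,"ay": 0,"az": 0,"hand": -1},
    {"x": 0.0025,"y": -0.0779,"z": 0,"ax": 0,"ay": 0,"az": 0,"hand": -1}
  ]
}}

```text
time_s: 11.45
eef_pos: [529.0, -64.4, 330.8]
ee_rot: [-0.118, -0.697, -0.118, 0.697]
force: [1.0, -0.1, -8.8]
grip_width: 0.383
```

>>> {"method": "carry_out", "body": {
  "targets": [
    {"x": 0.0005,"y": -0.0156,"z": 0,"ax": 0,"ay": 0,"az": 0,"hand": -1},
    {"x": 0.001,"y": -0.0312,"z": 0,"ax": 0,"ay": 0,"az": 0,"hand": -1},
    {"x": 0.0015,"y": -0.0467,"z": 0,"ax": 0,"ay": 0,"az": 0,"hand": -1},
    {"x": 0.002,"y": -0.0623,"z": 0,"ax": 0,"ay": 0,"az": 0,"hand": -1},
    {"x": 0.0025,"y": -0.0779,"z": 0,"ax": 0,"ay": 0,"az": 0,"hand": -1}
  ]
}}

```text
time_s: 12.08
eef_pos: [531.5, -142.3, 330.8]
ee_rot: [-0.118, -0.697, -0.118, 0.697]
force: [-0.4, 0.3, -9.2]
grip_width: 0.383
```

>>> {"method": "carry_out", "body": {
  "targets": [
    {"x": 0.0005,"y": -0.0156,"z": 0,"ax": 0,"ay": 0,"az": 0,"hand": -1},
    {"x": 0.001,"y": -0.0312,"z": 0,"ax": 0,"ay": 0,"az": 0,"hand": -1},
    {"x": 0.0015,"y": -0.0467,"z": 0,"ax": 0,"ay": 0,"az": 0,"hand": -1},
    {"x": 0.0015,"y": -0.0612,"z": 0,"ax": 0,"ay": 0,"az": 0,"hand": -1},
    {"x": 0.0015,"y": -0.0738,"z": 0,"ax": 0,"ay": 0,"az": 0,"hand": -1}
  ]
}}

```text
time_s: 12.7
eef_pos: [533.0, -216.1, 330.7]
ee_rot: [-0.118, -0.697, -0.118, 0.697]
force: [-0.1, -0.3, -8.5]
grip_width: 0.377
```

>>> {"method": "carry_out", "body": {
  "targets": [
    {"x": 0,"y": -0.0107,"z": 0,"ax": 0,"ay": 0,"az": 0,"hand": -1},
    {"x": 0,"y": -0.0194,"z": 0,"ax": 0,"ay": 0,"az": 0,"hand": -1},
    {"x": 0,"y": -0.0262,"z": 0,"ax": 0,"ay": 0,"az": 0,"hand": -1},
    {"x": 0,"y": -0.031,"z": 0,"ax": 0,"ay": 0,"az": 0,"hand": -1},
    {"x": 0,"y": -0.0339,"z": 0,"ax": 0,"ay": 0,"az": 0,"hand": -1}
  ]
}}

```text
time_s: 13.32
eef_pos: [533.0, -249.1, 330.8]
ee_rot: [0.118, 0.697, 0.118, -0.697]
force: [0.6, 0.1, -9.0]
grip_width: 0.381
```

>>> {"method": "carry_out", "body": {
  "targets": [
    {"x": 0,"y": -0.001,"z": 0,"ax": 0,"ay": 0,"az": 0,"hand": -1},
    {"x": 0,"y": -0.001,"z": 0,"ax": 0,"ay": 0,"az": 0,"hand": -1}
  ]
}}

```text
time_s: 13.58
eef_pos: [533.0, -249.9, 330.8]
ee_rot: [0.118, 0.697, 0.118, -0.697]
force: [0.7, -0.1, -9.4]
grip_width: 0.376
```

```bash
python3 sw.py t1 20 228 220 312 300; python3 - <<'E'
from h import *
cv2.imwrite("pics/t3.png",viewer.capture("top")); cv2.imwrite("pics/w3.png",viewer.capture("wrist"))
E
```

```text
[ 532.99271234 -250.00510141  330.81334878] 13.575 14.525
F mean/cos/sin
 [[ 0.06  0.02 -8.72]
 [ 0.04  0.17 -0.23]
 [ 0.12  0.16  0.04]] 
resid [0.47 0.53 0.4 ]
flow [[0.0, -0.0], [-0.07999999821186066, 0.05000000074505806], [-0.14000000059604645, 0.05000000074505806], [-0.15000000596046448, 0.009999999776482582], [-0.10000000149011612, -0.10000000149011612], [-0.05000000074505806, -0.17000000178813934], [0.05999999865889549, -0.30000001192092896], [0.18000000715255737, -0.4300000071525574], [0.3199999928474426, -0.5799999833106995], [0.44999998807907104, -0.6899999976158142], [0.550000011920929, -0.7599999904632568], [0.5899999737739563, -0.7799999713897705], [0.6100000143051147, -0.7599999904632568], [0.5899999737739563, -0.7099999785423279], [0.5400000214576721, -0.6399999856948853], [0.4399999976158142, -0.550000011920929], [0.33000001311302185, -0.38999998569488525], [0.20999999344348907, -0.2800000011920929], [0.09000000357627869, -0.14000000059604645], [-0.05999999865889549, -0.07000000029802322]]
```

View pics/t1.png

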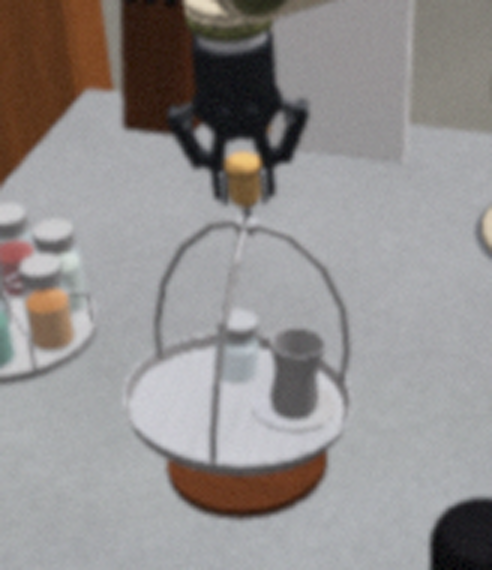

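The swing is now about 2-3 mm. Next I check the centring in the top and wrist views, side by side in one picture.

```bash
python3 - <<'E'
from h import *
a=cv2.imread("pics/t3.png")[190:290,320:440];b=cv2.imread("pics/w3.png")
cv2.imwrite("pics/tw.png",np.hstack([cv2.resize(a,(480,400),interpolation=2),cv2.resize(b,(320,240)).repeat(1,0)[:240] if 0 else cv2.copyMakeBorder(cv2.resize(b,(320,240)),0,160,0,0,0)]))
E
```

```text
(no output)
```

View pics/tw.png

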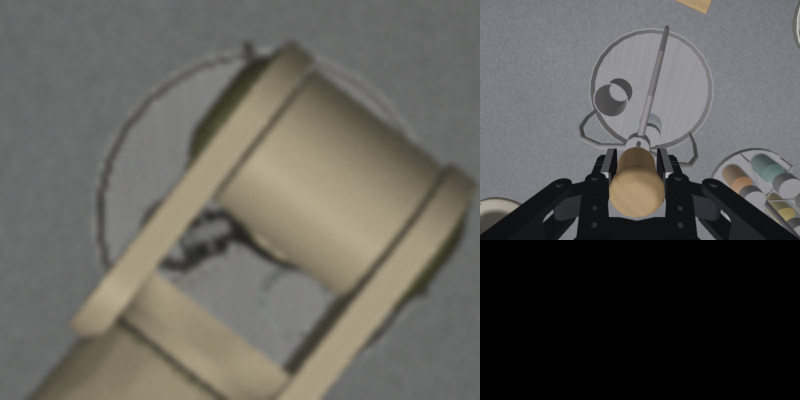

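The top view is occluded by the arm. The wrist view shows the pan ellipse spanning u 222-466 and v 60-304, so its centre is near (344,182). I'll turn that into the tray's origin.

```bash
python3 - <<'E'
from h import *
c=cam("wrist"); s=ctrl.sense(); e=s['eef_pos']
P=np.array([e[0],e[1],e[2]+19-32])
i=cv2.imread("pics/w3.png")
o,d=ray(c,344,182);d/=np.linalg.norm(d);q=o-P;b=q@d;t=-b+np.sqrt(b*b-q@q+217**2);X=o+t*d;n=(X-P)/217
print("P",P,"n",n.round(3),"origin",(P+255*n).round(1),"d",(255*n).round(1))
# check of method on w2 (camera pose shifted with the tool, same orientation)
off=-c['R'].T@c['t']-e; c2=dict(c); c2['t']=-c['R']@(np.array([532.7,232.5,381.4])+off); print("rest pan centre",onz(c2,313,175,42).round(1))
for z in(14,): 
  t=cam("top")
  im=cv2.imread("pics/w2.png");
  print("trivet edges in w2", onz(c2,580,282,14).round(1))
E
```

```text
P [ 533.00970487 -249.9914437   317.81624722] n [ 0.128 -0.1   -0.987] origin [ 565.8 -275.5   66.2] d [  32.8  -25.5 -251.6]
rest pan centre [542.2 236.   42. ]
trivet edges in w2 [ 520.1 -175.8   14. ]
```

```bash
python3 - <<'E'
from h import *
c=cam("scene"); print("rest",onz(c,350+303/4,180+481/4,42).round(1), "rest z33",onz(c,350+303/4,180+481/4,33).round(1))
P=np.array([533,-250,318.])
o,d=ray(c,188+238.5/3,130+401.5/3);d/=np.linalg.norm(d);q=o-P;b=q@d;D=b*b-q@q+217**2
for t in(-b+np.sqrt(D),):
    X=o+t*d;n=(X-P)/217;print(X.round(1),"d",(255*n).round(1))
# trivet from frame edges
I=np.load("sw_l1.npz")["I"][-1]; print(onz(c,270,283.2,14).round(1))
E
```

```text
rest [552.  238.4  42. ] rest z33 [542.  238.6  33. ]
[ 566.  -260.8  103.8] d [  38.8  -12.7 -251.7]
[ 555.6 -262.6   14. ]
```

Corrected for each camera's bias at rest, the hanging offset is about (+21, -21) mm, which puts the origin near (554,-271) with the trivet near (550,-266). I'll shift by (-4, +5) mm and lower 20 mm over one swing period, then hold and measure.

>>> {"method": "carry_out", "body": {
  "targets": [
    {"x": -0.0005,"y": 0.0006,"z": -0.0015,"ax": 0,"ay": 0,"az": 0,"hand": -1},
    {"x": -0.001,"y": 0.0012,"z": -0.004,"ax": 0,"ay": 0,"az": 0,"hand": -1},
    {"x": -0.0015,"y": 0.0019,"z": -0.007,"ax": 0,"ay": 0,"az": 0,"hand": -1},
    {"x": -0.002,"y": 0.0025,"z": -0.01,"ax": 0,"ay": 0,"az": 0,"hand": -1},
    {"x": -0.0025,"y": 0.0031,"z": -0.013,"ax": 0,"ay": 0,"az": 0,"hand": -1}
  ]
}}

```text
time_s: 15.3
eef_pos: [530.4, -246.8, 317.5]
ee_rot: [-0.118, -0.697, -0.118, 0.697]
force: [1.1, 0.6, -8.5]
grip_width: 0.381
```

>>> {"method": "carry_out", "body": {
  "targets": [
    {"x": -0.0005,"y": 0.0006,"z": -0.003,"ax": 0,"ay": 0,"az": 0,"hand": -1},
    {"x": -0.001,"y": 0.0013,"z": -0.0055,"ax": 0,"ay": 0,"az": 0,"hand": -1},
    {"x": -0.0015,"y": 0.0019,"z": -0.007,"ax": 0,"ay": 0,"az": 0,"hand": -1},
    {"x": -0.0015,"y": 0.0019,"z": -0.007,"ax": 0,"ay": 0,"az": 0,"hand": -1}
  ]
}}

```text
time_s: 15.8
eef_pos: [529.0, -244.9, 310.7]
ee_rot: [-0.118, -0.697, -0.118, 0.697]
force: [0.0, -0.8, -8.7]
grip_width: 0.378
```

```bash
python3 sw.py t2 24 228 225 312 305
```

```text
[ 528.98537726 -244.9819684   310.77060973] 15.8 16.95
F mean/cos/sin
 [[-0.14 -0.04 -8.46]
 [ 0.03 -0.14  0.15]
 [ 0.14 -0.06 -0.43]] 
resid [0.52 0.51 0.5 ]
flow [[-0.0, -0.0], [0.12999999523162842, -0.07999999821186066], [0.27000001072883606, -0.23999999463558197], [0.4000000059604645, -0.36000001430511475], [0.49000000953674316, -0.44999998807907104], [0.550000011920929, -0.47999998927116394], [0.5699999928474426, -0.47999998927116394], [0.5400000214576721, -0.44999998807907104], [0.44999998807907104, -0.4000000059604645], [0.3499999940395355, -0.2800000011920929], [0.2199999988079071, -0.18000000715255737], [0.07000000029802322, -0.05000000074505806], [-0.05000000074505806, 0.029999999329447746], [-0.18000000715255737, 0.12999999523162842], [-0.27000001072883606, 0.2199999988079071], [-0.30000001192092896, 0.25999999046325684], [-0.30000001192092896, 0.25999999046325684], [-0.23000000417232513, 0.20999999344348907], [-0.11999999731779099, 0.12999999523162842], [-0.0, 0.05999999865889549], [0.14000000059604645, -0.009999999776482582], [0.28999999165534973, -0.1599999964237213], [0.41999998688697815, -0.25], [0.5, -0.3700000047683716]]
```

The residual swing is 2-2.5 mm along (-x, +y), with its next usable peak at about t = 18.02 s. A small 2 mm pivot step at that peak should cancel it. Then I hold for the hang.

>>> {"method": "carry_out", "body": {
  "targets": [
    {"x": 0,"y": 0,"z": 0,"ax": 0,"ay": 0,"az": 0,"hand": -1},
    {"x": 0,"y": 0,"z": 0,"ax": 0,"ay": 0,"az": 0,"hand": -1},
    {"x": 0,"y": 0,"z": 0,"ax": 0,"ay": 0,"az": 0,"hand": -1},
    {"x": 0,"y": 0,"z": 0,"ax": 0,"ay": 0,"az": 0,"hand": -1},
    {"x": 0,"y": 0,"z": 0,"ax": 0,"ay": 0,"az": 0,"hand": -1}
  ]
}}

```text
time_s: 17.62
eef_pos: [529.0, -245.0, 310.8]
ee_rot: [-0.118, -0.697, -0.118, 0.697]
force: [-0.0, 1.2, -8.8]
grip_width: 0.379
```

>>> {"method": "carry_out", "body": {
  "targets": [
    {"x": 0,"y": 0,"z": 0,"ax": 0,"ay": 0,"az": 0,"hand": -1},
    {"x": 0,"y": 0,"z": 0,"ax": 0,"ay": 0,"az": 0,"hand": -1},
    {"x": -0.0011,"y": 0.0004,"z": 0,"ax": 0,"ay": 0,"az": 0,"hand": -1},
    {"x": -0.0022,"y": 0.0008,"z": 0,"ax": 0,"ay": 0,"az": 0,"hand": -1},
    {"x": -0.0022,"y": 0.0008,"z": 0,"ax": 0,"ay": 0,"az": 0,"hand": -1}
  ]
}}

```text
time_s: 18.25
eef_pos: [526.7, -244.2, 310.9]
ee_rot: [0.118, 0.697, 0.118, -0.697]
force: [-0.3, -0.7, -8.4]
grip_width: 0.38
```

```bash
python3 sw.py t4 24 228 225 312 305 | tail -1; python3 - <<'E'
from h import *
i=viewer.capture("wrist");cv2.imwrite("pics/w4.png",i);b=viewer.capture("scene");cv2.imwrite("pics/ws4.png",np.hstack([cv2.resize(i[:330],(400,206)),np.zeros((206,1,3),np.uint8),cv2.resize(b[200:303,170:340],(340,206),interpolation=2)]))
print(ctrl.sense()['time_s'])
E
```

```text
flow [[-0.0, -0.0], [-0.029999999329447746, -0.0], [-0.03999999910593033, 0.009999999776482582], [-0.05000000074505806, 0.03999999910593033], [-0.05999999865889549, 0.07000000029802322], [-0.03999999910593033, 0.10000000149011612], [-0.03999999910593033, 0.12999999523162842], [-0.009999999776482582, 0.1599999964237213], [-0.009999999776482582, 0.1899999976158142], [0.03999999910593033, 0.1899999976158142], [0.05000000074505806, 0.20000000298023224], [0.05999999865889549, 0.1899999976158142], [0.07000000029802322, 0.15000000596046448], [0.07999999821186066, 0.10999999940395355], [0.07999999821186066, 0.10000000149011612], [0.07000000029802322, 0.07000000029802322], [0.05999999865889549, 0.03999999910593033], [0.05999999865889549, 0.019999999552965164], [0.029999999329447746, 0.009999999776482582], [-0.0, -0.0], [-0.019999999552965164, 0.009999999776482582], [-0.03999999910593033, 0.029999999329447746], [-0.05000000074505806, 0.03999999910593033], [-0.07000000029802322, 0.05999999865889549]]
19.55
```

The swing is now under 1 mm. I hold still for more than 3 s.

>>> {"method": "carry_out", "body": {
  "targets": [
    {"x": 0,"y": 0,"z": 0,"ax": 0,"ay": 0,"az": 0,"hand": -1},
    {"x": 0,"y": 0,"z": 0,"ax": 0,"ay": 0,"az": 0,"hand": -1},
    {"x": 0,"y": 0,"z": 0,"ax": 0,"ay": 0,"az": 0,"hand": -1},
    {"x": 0,"y": 0,"z": 0,"ax": 0,"ay": 0,"az": 0,"hand": -1},
    {"x": 0,"y": 0,"z": 0,"ax": 0,"ay": 0,"az": 0,"hand": -1}
  ]
}}

```text
time_s: 20.18
eef_pos: [526.8, -244.2, 310.8]
ee_rot: [0.118, 0.697, 0.118, -0.697]
force: [0.1, -0.4, -8.5]
grip_width: 0.382
```

View pics/w4.png

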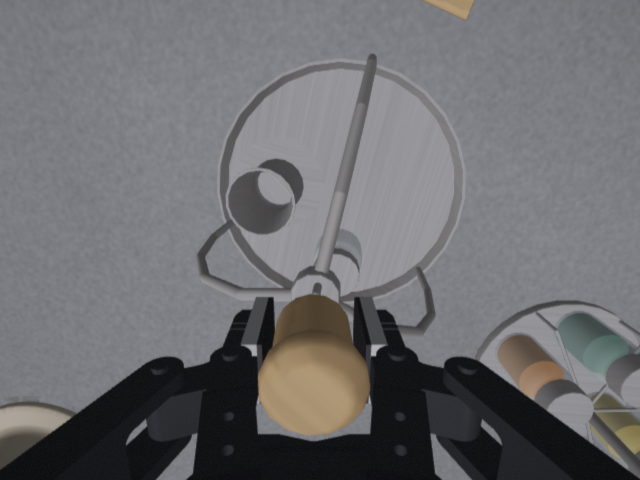

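```bash
cat > pc.py <<'E'
# pan ellipse centre from rim points picked in w4 and in w2 -> origin; same picking for both, so bias cancels
from h import *
c=cam("wrist");e=ctrl.sense()['eef_pos'];off=-c['R'].T@c['t']-e
def at(p): k=dict(c);k['t']=-c['R']@(np.array(p)+off);return k
k=at([526.7,-244.2,310.8]);print(proj(k,[550,-266,14]), [proj(k,[550+88*np.cos(a),-266+88*np.sin(a),14]).round().tolist() for a in np.arange(0,6.3,np.pi/4)])
P=np.array([526.7,-244.2,297.8])
for d in((16,-16),(21.5,-21.5),(27,-27)):
    n=np.array([*d,-np.sqrt(255**2-d[0]**2-d[1]**2)])/255; X=P+217*n;u=np.cross(n,[0,0,1]);u/=np.linalg.norm(u);v=np.cross(n,u)
    print(d,"rim",[proj(k,X+122*(np.cos(a)*np.array([1,0,0])+np.sin(a)*np.array([0,1,0])-n*((np.array([np.cos(a),np.sin(a),0])@n)))).round().tolist() for a in np.arange(0,6.3,np.pi/4)])
k=at([532.7,232.5,381.4]);print("rest rim",[proj(k,[535.5+122*np.cos(a),234+122*np.sin(a),42]).round().tolist() for a in np.arange(0,6.3,np.pi/4)])
E
python3 pc.py
```

```text
[338.10369207 176.12590174] [[367.0, 98.0], [304.0, 102.0], [264.0, 150.0], [269.0, 209.0], [313.0, 246.0], [369.0, 243.0], [410.0, 201.0], [411.0, 141.0], [367.0, 98.0]]
(16, -16) rim [[379.0, 62.0], [272.0, 70.0], [211.0, 150.0], [225.0, 241.0], [293.0, 297.0], [380.0, 296.0], [447.0, 235.0], [453.0, 137.0], [379.0, 62.0]]
(21.5, -21.5) rim [[386.0, 58.0], [279.0, 66.0], [218.0, 146.0], [232.0, 237.0], [299.0, 294.0], [386.0, 294.0], [454.0, 233.0], [461.0, 134.0], [386.0, 58.0]]
(27, -27) rim [[393.0, 54.0], [286.0, 62.0], [225.0, 143.0], [238.0, 234.0], [305.0, 290.0], [392.0, 292.0], [461.0, 232.0], [469.0, 132.0], [393.0, 54.0]]
rest rim [[347.0, 81.0], [267.0, 86.0], [218.0, 148.0], [227.0, 222.0], [283.0, 267.0], [353.0, 263.0], [403.0, 212.0], [404.0, 136.0], [347.0, 81.0]]
```

The observed rim (u 218-464, v 61-297) matches the prediction for d = (21.5, -21.5) to within a few pixels. That puts the origin near (548,-266), centred over the trivet, with glass and jar both standing. I finish the hold, then lower slowly.

>>> {"method": "carry_out", "body": {
  "targets": [
    {"x": 0,"y": 0,"z": 0,"ax": 0,"ay": 0,"az": 0,"hand": -1},
    {"x": 0,"y": 0,"z": 0,"ax": 0,"ay": 0,"az": 0,"hand": -1},
    {"x": 0,"y": 0,"z": 0,"ax": 0,"ay": 0,"az": 0,"hand": -1},
    {"x": 0,"y": 0,"z": 0,"ax": 0,"ay": 0,"az": 0,"hand": -1},
    {"x": 0,"y": 0,"z": 0,"ax": 0,"ay": 0,"az": 0,"hand": -1}
  ]
}}

```text
time_s: 20.8
eef_pos: [526.8, -244.2, 310.8]
ee_rot: [-0.118, -0.697, -0.118, 0.697]
force: [-0.5, 0.5, -8.3]
grip_width: 0.375
```

>>> {"method": "carry_out", "body": {
  "targets": [
    {"x": 0,"y": 0,"z": 0,"ax": 0,"ay": 0,"az": 0,"hand": -1},
    {"x": 0,"y": 0,"z": 0,"ax": 0,"ay": 0,"az": 0,"hand": -1},
    {"x": 0,"y": 0,"z": 0,"ax": 0,"ay": 0,"az": 0,"hand": -1},
    {"x": 0,"y": 0,"z": 0,"ax": 0,"ay": 0,"az": 0,"hand": -1},
    {"x": 0,"y": 0,"z": 0,"ax": 0,"ay": 0,"az": 0,"hand": -1}
  ]
}}

```text
time_s: 21.42
eef_pos: [526.8, -244.2, 310.8]
ee_rot: [-0.118, -0.697, -0.118, 0.697]
force: [-0.0, -0.3, -8.5]
grip_width: 0.381
```

>>> {"method": "carry_out", "body": {
  "targets": [
    {"x": 0,"y": 0,"z": 0,"ax": 0,"ay": 0,"az": 0,"hand": -1},
    {"x": 0,"y": 0,"z": 0,"ax": 0,"ay": 0,"az": 0,"hand": -1},
    {"x": 0,"y": 0,"z": 0,"ax": 0,"ay": 0,"az": 0,"hand": -1},
    {"x": 0,"y": 0,"z": 0,"ax": 0,"ay": 0,"az": 0,"hand": -1},
    {"x": 0,"y": 0,"z": 0,"ax": 0,"ay": 0,"az": 0,"hand": -1}
  ]
}}

```text
time_s: 22.05
eef_pos: [526.8, -244.2, 310.8]
ee_rot: [-0.118, -0.697, -0.118, 0.697]
force: [0.5, -0.1, -8.9]
grip_width: 0.379
```

>>> {"method": "carry_out", "body": {
  "targets": [
    {"x": 0,"y": 0,"z": 0,"ax": 0,"ay": 0,"az": 0,"hand": -1},
    {"x": 0,"y": 0,"z": 0,"ax": 0,"ay": 0,"az": 0,"hand": -1},
    {"x": 0,"y": 0,"z": 0,"ax": 0,"ay": 0,"az": 0,"hand": -1},
    {"x": 0,"y": 0,"z": 0,"ax": 0,"ay": 0,"az": 0,"hand": -1},
    {"x": 0,"y": 0,"z": 0,"ax": 0,"ay": 0,"az": 0,"hand": -1}
  ]
}}

```text
time_s: 22.68
eef_pos: [526.8, -244.2, 310.8]
ee_rot: [0.118, 0.697, 0.118, -0.697]
force: [1.3, -0.3, -8.8]
grip_width: 0.38
```

>>> {"method": "carry_out", "body": {
  "targets": [
    {"x": 0,"y": 0,"z": 0,"ax": 0,"ay": 0,"az": 0,"hand": -1},
    {"x": 0,"y": 0,"z": 0,"ax": 0,"ay": 0,"az": 0,"hand": -1},
    {"x": 0,"y": 0,"z": 0,"ax": 0,"ay": 0,"az": 0,"hand": -1},
    {"x": 0,"y": 0,"z": 0,"ax": 0,"ay": 0,"az": 0,"hand": -1},
    {"x": 0,"y": 0,"z": 0,"ax": 0,"ay": 0,"az": 0,"hand": -1}
  ]
}}

```text
time_s: 23.3
eef_pos: [526.8, -244.2, 310.8]
ee_rot: [-0.118, -0.697, -0.118, 0.697]
force: [0.1, 0.1, -7.9]
grip_width: 0.378
```

>>> {"method": "carry_out", "body": {
  "targets": [
    {"x": 0,"y": 0,"z": -0.001,"ax": 0,"ay": 0,"az": 0,"hand": -1},
    {"x": 0,"y": 0,"z": -0.003,"ax": 0,"ay": 0,"az": 0,"hand": -1},
    {"x": 0,"y": 0,"z": -0.006,"ax": 0,"ay": 0,"az": 0,"hand": -1},
    {"x": 0,"y": 0,"z": -0.0095,"ax": 0,"ay": 0,"az": 0,"hand": -1},
    {"x": 0,"y": 0,"z": -0.013,"ax": 0,"ay": 0,"az": 0,"hand": -1}
  ]
}}

```text
time_s: 23.92
eef_pos: [526.8, -244.1, 297.5]
ee_rot: [-0.118, -0.697, -0.118, 0.697]
force: [0.1, 0.7, -9.1]
grip_width: 0.379
```

>>> {"method": "carry_out", "body": {
  "targets": [
    {"x": 0,"y": 0,"z": -0.0035,"ax": 0,"ay": 0,"az": 0,"hand": -1},
    {"x": 0,"y": 0,"z": -0.007,"ax": 0,"ay": 0,"az": 0,"hand": -1},
    {"x": 0,"y": 0,"z": -0.01,"ax": 0,"ay": 0,"az": 0,"hand": -1},
    {"x": 0,"y": 0,"z": -0.0125,"ax": 0,"ay": 0,"az": 0,"hand": -1},
    {"x": 0,"y": 0,"z": -0.0145,"ax": 0,"ay": 0,"az": 0,"hand": -1}
  ]
}}

```text
time_s: 24.55
eef_pos: [526.8, -244.2, 283.2]
ee_rot: [0.118, 0.697, 0.118, -0.697]
force: [0.5, -0.1, -9.2]
grip_width: 0.381
```

>>> {"method": "carry_out", "body": {
  "targets": [
    {"x": 0,"y": 0,"z": -0.0015,"ax": 0,"ay": 0,"az": 0,"hand": -1},
    {"x": 0,"y": 0,"z": -0.003,"ax": 0,"ay": 0,"az": 0,"hand": -1},
    {"x": 0,"y": 0,"z": -0.004,"ax": 0,"ay": 0,"az": 0,"hand": -1},
    {"x": 0,"y": 0,"z": -0.005,"ax": 0,"ay": 0,"az": 0,"hand": -1},
    {"x": 0,"y": 0,"z": -0.0055,"ax": 0,"ay": 0,"az": 0,"hand": -1}
  ]
}}

```text
time_s: 25.18
eef_pos: [526.8, -244.2, 277.8]
ee_rot: [0.118, 0.697, 0.118, -0.697]
force: [0.1, -0.3, -6.7]
grip_width: 0.377
```

```bash
python3 sw.py t5 8 228 225 312 305
```

```text
[ 526.80952664 -244.20936486  277.8723296 ] 25.175 25.525
F mean/cos/sin
 [[-0.82 -0.01 -6.9 ]
 [ 0.97  0.02 -0.26]
 [ 0.69  0.04 -1.3 ]] 
resid [0.35 0.48 0.34]
flow [[0.0, -0.0], [-0.0, -0.0], [-0.0, -0.019999999552965164], [0.0, -0.0], [-0.0, -0.009999999776482582], [0.0, 0.0], [0.009999999776482582, -0.009999999776482582], [0.0, -0.009999999776482582]]
```

The foot has just touched: the load fell from 8.7 N to about 7 N and the tray is at rest. Now I bring the knob back over the tray's centre while easing down.

>>> {"method": "carry_out", "body": {
  "targets": [
    {"x": 0.001,"y": -0.001,"z": -0.0001,"ax": 0,"ay": 0,"az": 0,"hand": -1},
    {"x": 0.0025,"y": -0.0025,"z": -0.0003,"ax": 0,"ay": 0,"az": 0,"hand": -1},
    {"x": 0.004,"y": -0.004,"z": -0.0006,"ax": 0,"ay": 0,"az": 0,"hand": -1},
    {"x": 0.0055,"y": -0.0055,"z": -0.0009,"ax": 0,"ay": 0,"az": 0,"hand": -1},
    {"x": 0.007,"y": -0.007,"z": -0.0012,"ax": 0,"ay": 0,"az": 0,"hand": -1}
  ]
}}

```text
time_s: 26.2
eef_pos: [533.9, -251.3, 276.7]
ee_rot: [0.118, 0.697, 0.118, -0.697]
force: [-0.2, -0.1, -6.4]
grip_width: 0.381
```

>>> {"method": "carry_out", "body": {
  "targets": [
    {"x": 0.0015,"y": -0.0015,"z": -0.0003,"ax": 0,"ay": 0,"az": 0,"hand": -1},
    {"x": 0.003,"y": -0.003,"z": -0.0006,"ax": 0,"ay": 0,"az": 0,"hand": -1},
    {"x": 0.0045,"y": -0.0045,"z": -0.0009,"ax": 0,"ay": 0,"az": 0,"hand": -1},
    {"x": 0.006,"y": -0.006,"z": -0.0012,"ax": 0,"ay": 0,"az": 0,"hand": -1},
    {"x": 0.0075,"y": -0.0075,"z": -0.0016,"ax": 0,"ay": 0,"az": 0,"hand": -1}
  ]
}}

```text
time_s: 26.82
eef_pos: [541.4, -258.8, 275.0]
ee_rot: [0.118, 0.697, 0.118, -0.697]
force: [0.6, 0.2, -5.9]
grip_width: 0.377
```

```bash
python3 sw.py t6 6 228 225 312 305
```

```text
[ 541.28571177 -258.67972653  275.06776426] 26.825 27.075
F mean/cos/sin
 [[ 1.65  0.   -6.54]
 [-1.38  0.1   1.06]
 [-1.77 -0.51  0.5 ]] 
resid [0.52 0.45 0.42]
flow [[-0.0, -0.0], [-0.019999999552965164, 0.019999999552965164], [-0.009999999776482582, 0.009999999776482582], [0.009999999776482582, 0.0], [0.019999999552965164, 0.0], [0.019999999552965164, 0.019999999552965164]]
```

>>> {"method": "carry_out", "body": {
  "targets": [
    {"x": 0.0015,"y": -0.0015,"z": -0.0004,"ax": 0,"ay": 0,"az": 0,"hand": -1},
    {"x": 0.003,"y": -0.003,"z": -0.0008,"ax": 0,"ay": 0,"az": 0,"hand": -1},
    {"x": 0.0045,"y": -0.0045,"z": -0.0012,"ax": 0,"ay": 0,"az": 0,"hand": -1},
    {"x": 0.0055,"y": -0.0055,"z": -0.0015,"ax": 0,"ay": 0,"az": 0,"hand": -1},
    {"x": 0.006,"y": -0.006,"z": -0.0018,"ax": 0,"ay": 0,"az": 0,"hand": -1}
  ]
}}

```text
time_s: 27.75
eef_pos: [547.4, -264.9, 273.5]
ee_rot: [0.118, 0.697, 0.118, -0.697]
force: [-0.4, -0.3, -1.9]
grip_width: 0.376
```

```bash
python3 sw.py t7 6 228 225 312 305; python3 - <<'E'
import numpy as np;print(np.load('sw_t7.npz')['F'].mean(0))
E
```

```text
[ 547.30449359 -264.76424041  273.48412669] 27.75 28.0
F mean/cos/sin
 [[-0.15 -1.41 -1.86]
 [-0.27  1.08 -0.21]
 [-0.83  0.31  0.25]] 
resid [0.3  0.17 0.25]
flow [[-0.0, 0.0], [-0.0, 0.0], [0.009999999776482582, 0.0], [0.019999999552965164, -0.0], [0.019999999552965164, 0.0], [0.029999999329447746, -0.009999999776482582]]
[-0.82678594 -0.59874425 -1.83086103]
```

The load is down to 1.8 N, so the foot is practically seated. I ease down 0.7 mm, open step by step, and check before rising.

>>> {"method": "carry_out", "body": {
  "targets": [
    {"x": 0,"y": 0,"z": -0.0004,"ax": 0,"ay": 0,"az": 0,"hand": -1},
    {"x": 0,"y": 0,"z": -0.0007,"ax": 0,"ay": 0,"az": 0,"hand": -1},
    {"x": 0,"y": 0,"z": -0.0007,"ax": 0,"ay": 0,"az": 0,"hand": -1}
  ]
}}

```text
time_s: 28.42
eef_pos: [547.5, -264.9, 273.2]
ee_rot: [0.119, 0.698, 0.118, -0.697]
force: [-0.4, -2.6, 4.6]
grip_width: 0.378
```

>>> {"method": "carry_out", "body": {
  "grip_force": 20,
  "targets": [
    {"x": 0,"y": 0,"z": -0.0,"ax": 0,"ay": 0,"az": 0,"hand": -0.2},
    {"x": 0,"y": 0,"z": 0,"ax": 0,"ay": 0,"az": 0,"hand": -0.15},
    {"x": 0,"y": 0,"z": 0,"ax": 0,"ay": 0,"az": 0,"hand": -0.1},
    {"x": 0,"y": 0,"z": 0,"ax": 0,"ay": 0,"az": 0,"hand": 0.1},
    {"x": 0,"y": 0,"z": 0,"ax": 0,"ay": 0,"az": 0,"hand": 0.4}
  ]
}}

```text
time_s: 29.05
eef_pos: [547.3, -264.6, 272.4]
ee_rot: [-0.118, -0.697, -0.118, 0.697]
force: [0.6, -0.3, -0.3]
grip_width: 0.701
```

>>> {"method": "carry_out", "body": {
  "targets": [
    {"x": 0,"y": 0,"z": 0,"ax": 0,"ay": 0,"az": 0,"hand": 0.7},
    {"x": 0,"y": 0,"z": 0,"ax": 0,"ay": 0,"az": 0,"hand": 1},
    {"x": 0,"y": 0,"z": 0,"ax": 0,"ay": 0,"az": 0,"hand": 1},
    {"x": 0,"y": 0,"z": 0,"ax": 0,"ay": 0,"az": 0,"hand": 1}
  ]
}}

```text
time_s: 29.55
eef_pos: [547.3, -264.7, 272.5]
ee_rot: [-0.118, -0.697, -0.118, 0.697]
force: [-0.0, 0.3, 0.2]
grip_width: 1.0
```

```bash
python3 sw.py t8 6 228 225 312 305; python3 - <<'E'
from h import *
print(np.load('sw_t8.npz')['F'].mean(0))
c=cam("wrist");i=viewer.capture("wrist");cv2.imwrite("pics/w8.png",i)
E
```

```text
[ 547.2758896  -264.67628065  272.48948176] 29.55 29.8
F mean/cos/sin
 [[-0.68  0.1  -1.58]
 [ 0.75  0.23  1.84]
 [ 0.3  -0.08  1.07]] 
resid [0.22 0.26 0.36]
flow [[-0.0, -0.0], [0.009999999776482582, 0.009999999776482582], [0.0, 0.009999999776482582], [-0.0, -0.0], [0.0, 0.0], [-0.0, 0.0]]
[-0.05757908  0.1776398   0.14546927]
```

The gripper has released with zero force. I rise straight up, then look.

>>> {"method": "carry_out", "body": {
  "targets": [
    {"x": 0,"y": 0,"z": 0.01,"ax": 0,"ay": 0,"az": 0,"hand": 1},
    {"x": 0,"y": 0,"z": 0.03,"ax": 0,"ay": 0,"az": 0,"hand": 1},
    {"x": 0,"y": 0,"z": 0.06,"ax": 0,"ay": 0,"az": 0,"hand": 1},
    {"x": 0,"y": 0,"z": 0.095,"ax": 0,"ay": 0,"az": 0,"hand": 1},
    {"x": 0,"y": 0,"z": 0.12,"ax": 0,"ay": 0,"az": 0,"hand": 1}
  ]
}}

```text
time_s: 30.52
eef_pos: [547.2, -264.6, 395.0]
ee_rot: [0.119, 0.698, 0.118, -0.697]
force: [0.3, -0.2, 0.1]
grip_width: 1.0
```

>>> {"method": "carry_out", "body": {
  "targets": [
    {"x": -0.03,"y": 0,"z": 0.015,"ax": 0,"ay": 0,"az": 0,"hand": 1},
    {"x": -0.07,"y": 0,"z": 0.03,"ax": 0,"ay": 0,"az": 0,"hand": 1},
    {"x": -0.1,"y": 0,"z": 0.04,"ax": 0,"ay": 0,"az": 0,"hand": 1},
    {"x": -0.1,"y": 0,"z": 0.04,"ax": 0,"ay": 0,"az": 0,"hand": 1}
  ]
}}

```text
time_s: 31.02
eef_pos: [446.2, -264.7, 434.8]
ee_rot: [0.119, 0.698, 0.117, -0.696]
force: [-0.3, -0.2, 0.7]
grip_width: 0.999
```

```bash
python3 - <<'E'
from h import *
a=viewer.capture("wrist");b=viewer.capture("scene")
cv2.imwrite("pics/fin.png",np.hstack([cv2.resize(a,(400,300)),cv2.resize(b[180:330,170:370],(400,300),interpolation=2)]))
E
```

```text
(no output)
```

View pics/fin.png

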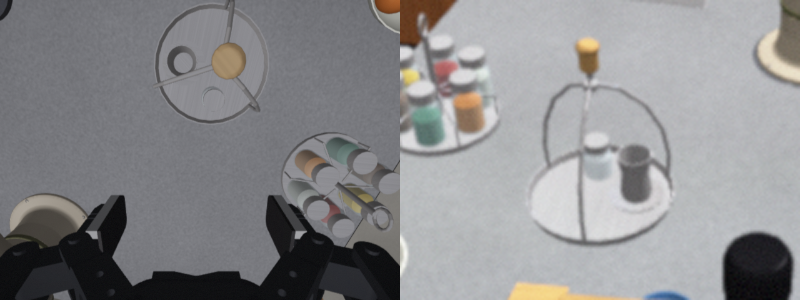

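The final picture shows the tray level over the trivet, the knob upright, and the glass and jar standing. The contact height matches the seated height at the start. I hand the job in.

```bash
python3 -c "
from rig import finish_job;print(finish_job())"
```

```text
the job is handed in; nothing more can be done
None
```

I lifted the tray by its knob, carried it to the trivet and let it hang there. I then lowered it inside the rim, let go and handed the job in at about 31 s of the 58 s allowed.

- **Lift and carry:** I tipped the tray gently toward its heavy side while lifting, so it left the coaster swinging only about 5 mm.
- **Hang:** After a small damping step it hung for about 5 s, roughly 3.5 cm above the trivet. In the first second or so, while I was filming it, it moved by less than about 1 mm.
- **Lowering:** The contact was soft, with the load easing from 8.7 N to about 2 N and then about 5 N of light downward push. The force was zero after I opened the gripper.
- **Last checks:** The knob ended at the same height as when the tray stood in the coaster, so the foot looks seated. The last picture shows the tray level with the glass and jar standing. The carousel, dish and mill, as far as they are in view, looked undisturbed.
- **What disagreed:** The cameras differed by up to about 10 mm on where the hanging tray's origin and the trivet centre were. The top view was blocked by the arm. I averaged the views, so the tray is centred to within about 5 mm by my estimate; I did not directly see the foot inside the rim.

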